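# Pin the sprung vessel clamp open

### The arm

A 7-joint arm with a two-finger parallel gripper is mounted at the origin on the work surface. World frame = base frame: x ahead of the robot, y to its left, z up, the work surface at z = 0. Lengths are in m, angles in rad, forces in N, time in s.
With the tool pointing down it reaches from about 0.4 to 0.925 m from the base axis. Payload 4.1 kg.
Tool frame: the origin (TCP) lies between the finger pads; the fingertips stand 17 mm ahead of it and the grasp point (between the pads) lies 2 mm behind it (tip_extent is the distance from the TCP to the fingertips, in m); y points along the fingers, x is the direction in which the jaws open and shut, and the axes are right-handed (so a half turn about y gives the same grasp; the last joint's range is limited). The gripper opens to 85 mm and grips with 20 to 120 N. Pads are 22 mm wide; open, the fingers measure 114 mm over their backs; the gripper's body (76 mm by 85 mm) begins 54 mm behind the grasp point. The pads swing forward as they close: fully open they stand 13 mm farther back than shut.
Start: joints at [1.155, 0.398, 0.045, 1.537, -0.019, 1.207, -0.051], TCP at [0.203, -0.618, 0.248] pointing down, gripper open.
Joint ranges: [-2.82, 2.82], [-0.49, 2.23], [-1.37, 1.46], [0, 2.46], [-1.36, 4.5], [0.23, 2], [-2.94, 2.94]. Speed limits (rad/s): [2.57, 2.57, 3.14, 3.14, 3.14, 3.14, 3.14].

### API

Orientations are given as a rotation vector (axis times angle).
In Python, from workcell import state, capture, job_done, tip_extent gives the robot as it stands. The module is installed in compiled form; this text tells all that it offers.
- The arm moves only by the shell command python3 -m crank 'ROWS' [FORCE]. ROWS is JSON, a list of rows, each a list of 3 entries, a list of its own where there are three numbers: the turn, a rotation vector about the tool's x, y, z in rad, then the shift along the tool's x, y, z in cm, then the finger opening in cm, from 0 to 8.54. In form: [[[wx, wy, wz], [x, y, z], jaw], ...]. A call has 1 to 5 rows; each row shifts and turns the pose as measured when the row begins, along the tool's axes as they then stand; what a row does not reach is not made up. A row lasts 1/10 s, in which the tool goes at most 50 mm and 8.59 degrees, less where a joint would pass 70% of its speed; a pose out of reach is approached as far as the arm can. A call with a gripper value outside its range is refused whole. The fingers move at their own pace and stop on an object; FORCE is the grip in N (left out, the last holds). Time passes only in rows, so rows that do not move let the fingers close. It gives the time, the measured TCP pose, the force and the opening at its end, in the units of the state.
- state(): the state, without advancing time (a new reading comes with each control period).
- capture(name): name is "scene" or "side" or "wrist"; returns a dict with "img" (384x512x3 uint8, red, green, blue), "range_z" (384x512 float32, m along the optical axis (not along the pixel's ray), 0 where there is no reading), "intrinsics" (3x3 intrinsics, pixels), "view" (4x4, takes a point from world to camera coordinates). Camera axes: x right, y down, z forward; pixel columns grow to the right and rows downward; lengths in m; the calibration is good to about 2 mm. A picture is of the moment at which its call begins.
- job_done(): hands the job in, once; it reports no verdict.
The state is a dict: "time": time; "joints": joint angles; "dq": joint speeds; "joint_torque": joint torques, N m; "tool_pos": TCP position; "ee_rot": TCP orientation; "contact_force": force on the tool from outside, world axes, zero at the start; "wrist_torque": the same for the moment, N m; "grip_width": opening from 0.0 (shut) to 1.0 (fully open).
Only numpy, scipy, OpenCV 4.12 (cv2) and the standard library are available. Lean on these libraries where they do the work, as an engineer would, in place of code of your own. Each camera call takes 0.05 s, during which the arm holds its last target. There are 200 camera calls.

### The job

Get the vessel clamp ready for loading: take the red-knobbed pin from its white rack, swing the clamp's sprung blue arm away from the round black vessel seat, and drop the pin fully home, upright, into the hole of the yellow block so that the arm rests against it and stays open. Let go of everything at the end.

Things in the scene. Friction and masses are not known exactly. Their poses are not given: they have to be found in the camera images.
- pin_knob (a point): Centre of the RED knob (round, 30 mm wide, 40 tall) of the pin, loose and upright in a socket of a white rack, blue- and black-knobbed pins 70 mm apart in the same row running across (within 15 deg). z: up the pin. Below the knob: shank 19 mm wide, 80 long, last 14 mm tapering to an 8 mm nose, 100 mm below this point. Lift 40 mm to clear the socket; knob tops are 130 mm above the bench.
- hole (a point): Centre of the mouth of the hole in the yellow block (60 x 60 mm, top 40 mm above the bench) on the clamp's fixed base. Upright, 22 mm wide, 3 mm bevel, 30 deep: with the pin home its knob's centre is 70 mm above this point. x away from the robot (within 20 deg), y left, z up. The arm's pivot lies 125 mm along x, 10 along -y; the round black seat (16 mm high) and a 45 mm high fixed jaw lie to -y.
- bracket_face (a point): Push point on the blue arm's upright rubber face towards the seat, 120 mm from the pivot, half-way up. Moves with the arm. x: pivot to tip, y: out of this face towards the seat, z up. The web is 10 mm thick, from 46 to 76 mm above the bench (it passes 6 mm over the yellow block), and ends 55 mm beyond this point. The pin's shank, held by its knob, can push here, nose just above the block's top.
- bracket (a joint): Angle of the sprung arm, rad: 0 at rest beside the seat, growing as it swings clockwise (from above) away from the seat and over the hole; stop at 1.05. Let go, it springs back to 0: about 1.2 N at the push point at rest, 2.5 N at 0.64. The pin home in the hole, with the arm on the side away from the seat, holds it at about 0.64. Push it round with the pin itself, then lower the pin into the hole.

How it is judged:
By the outcome, as a careful person would: the job done as asked, in the order asked, and still so for the second after the job is handed in, with the robot touching nothing.
It also fails if it takes over 45 s, if anything falls off the work surface, if the arm or the gripper's body presses on something with over 40 N, if the wrist force passes 120 N, or if a joint passes its speed limit or range.

## Working session

There is one attempt and no reset: what is moved stays moved. The work goes in short steps, Python scripts to look and compute and a shell command to move; the robot and the scene stay as the last step left them, time stands still between calls to the robot, and variables do not carry over. Pictures are saved under pics/ and viewed, about 8 in all and at most 12, crops included, and the job is handed in when it is done.

```bash
mkdir -p pics
cat > h.py <<'E'
import numpy as np, cv2
from workcell import state, capture, job_done, tip_extent
from scipy.spatial.transform import Rotation as R
def pts(c):
    K=c["intrinsics"];V=np.linalg.inv(c["view"]);z=c["range_z"];v,u=np.mgrid[:384,:512]
    p=np.stack([(u-K[0,2])/K[0,0]*z,(v-K[1,2])/K[1,1]*z,z],-1)
    return p@V[:3,:3].T+V[:3,3]
def ray(c,u,v,zp):
    K=c["intrinsics"];V=np.linalg.inv(c["view"])
    d=V[:3,:3]@np.array([(u-K[0,2])/K[0,0],(v-K[1,2])/K[1,1],1]);o=V[:3,3]
    return o+d*(zp-o[2])/d[2]
def save(c,n): cv2.imwrite("pics/%s.png"%n,c["img"][:,:,::-1])
E
python3 - <<'E'
from h import *
s=state();print(s)
a=capture("scene");b=capture("side");np.savez("a.npz",**a);np.savez("b.npz",**b)
cv2.imwrite("pics/1.png",np.vstack([a["img"],b["img"]])[:,:,::-1][:, :])
im=np.hstack([a["img"],b["img"]])[:,:,::-1];cv2.imwrite("pics/1.png",cv2.resize(im,(800,300),interpolation=cv2.INTER_AREA))
save(a,"1a");save(b,"1b")
for c in (a,b):
  h=cv2.cvtColor(c["img"],cv2.COLOR_RGB2HSV);P=pts(c)
  for n,m in dict(red=((h[...,0]<8)|(h[...,0]>172)),yel=(h[...,0]>20)&(h[...,0]<34),blue=(h[...,0]>100)&(h[...,0]<130)).items():
    m=m&(h[...,1]>130)&(h[...,2]>60)
    k,l,st,ce=cv2.connectedComponentsWithStats(m.astype(np.uint8))
    for i in range(1,k):
      if st[i,4]>40: print(n,st[i],ce[i].round(1),np.median(P[l==i],0).round(3),P[l==i].min(0).round(3),P[l==i].max(0).round(3))
E
```

```text
{'time': 0.0, 'joints': array([ 1.15498442,  0.39920237,  0.04497832,  1.53784703, -0.01870201,
        1.20688245, -0.05070448]), 'dq': array([ 1.39416357e-04,  1.73494183e-03,  4.44596203e-04, -1.02908506e-03,
       -5.36299012e-06,  7.08101132e-04,  2.15562075e-04]), 'joint_torque': array([-1.17056513e-05, -4.75117671e+01,  1.36474047e+00, -2.54224563e+01,
        1.16485413e-02,  9.47917812e-03, -7.60972341e-06]), 'tool_pos': array([ 0.20237545, -0.61708129,  0.24727025]), 'ee_rot': array([-1.34157797,  0.97379537, -0.97111697]), 'contact_force': array([ 0.3078258 , -0.32124127,  0.07083632]), 'wrist_torque': array([ 0.00882234,  0.03759297, -0.02446196]), 'grip_width': 1.0009189233148228}
red [186 173  12  12  93] [191.8 177.9] [ 0.563 -0.202  0.128] [ 0.548 -0.214  0.124] [ 0.577 -0.189  0.133]
yel [454  39  49  37 868] [476.5  55.6] [0.398 0.715 0.086] [ 0.027 -0.297 -0.255] [1.224 1.15  1.005]
blue [304 132  39  28 124] [323.9 146.5] [0.551 0.148 0.074] [ 0.489 -0.297  0.049] [1.224 0.185 1.005]
blue [126 191  12  10  97] [131.7 195.5] [ 0.561 -0.341  0.128] [ 0.547 -0.354  0.125] [ 0.573 -0.329  0.133]
red [255 143  10   8  63] [259.4 146.2] [ 0.559 -0.197  0.131] [ 0.546 -0.32   0.045] [ 0.57  -0.185  0.135]
yel [270 286  19  15  73] [281.1 293.4] [0.494 0.18  0.039] [0.481 0.172 0.01 ] [0.519 0.207 0.045]
yel [271 303  27  11 107] [283.8 308.8] [0.492 0.219 0.027] [0.463 0.213 0.009] [0.517 0.221 0.044]
blue [257 113  11   7  54] [261.9 116.3] [ 0.557 -0.336  0.131] [ 0.543 -0.351  0.124] [ 0.571 -0.325  0.133]
blue [234 252  65  25 228] [265.7 263.4] [0.531 0.141 0.077] [0.461 0.108 0.073] [0.595 0.175 0.082]
blue [239 264  64  27 372] [270.5 276.7] [0.518 0.156 0.051] [0.452 0.119 0.046] [0.585 0.76  0.861]
```

View pics/1a.png

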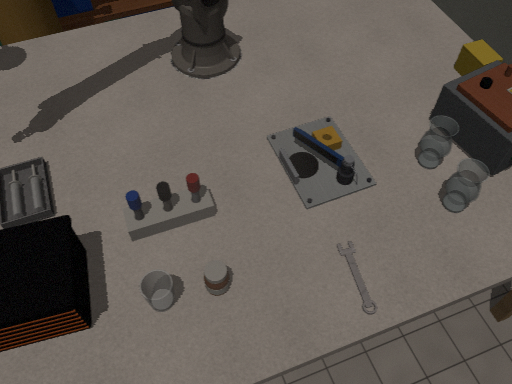

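View pics/1b.png

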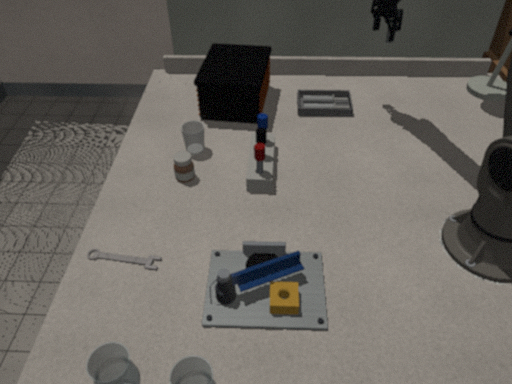

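The scene view shows the red knob at (192,178) and the yellow block at (327,138), with the blue arm between it and the black seat at (305,165). In the side view the red knob is at (259,147), the hole at (284,294) and the pivot at (226,290).

Run:
```python
from h import *
a=np.load("a.npz");b=np.load("b.npz")
A=cv2.resize(a["img"][110:210,260:380],None,fx=4,fy=4,interpolation=cv2.INTER_CUBIC)
B=cv2.resize(b["img"][230:330,190:340],None,fx=4,fy=4,interpolation=cv2.INTER_CUBIC)
A=cv2.copyMakeBorder(A,0,0,0,120,0)
im=np.vstack([A[:,:600],B])[...,::-1].astype(float);im=np.clip(im*1.6,0,255)
cv2.imwrite("pics/2.png",cv2.resize(im,(450,600)))
cv2.imwrite("pics/2.png",im[:,:].astype(np.uint8)[::1]) if im.shape[0]<=600 else cv2.imwrite("pics/2.png",cv2.resize(im,None,fx=.75,fy=.75))
for n,c,box in (("scene",a,(310,120,350,160)),("side",b,(262,275,306,320))):
  h=cv2.cvtColor(c["img"],cv2.COLOR_RGB2HSV);P=pts(c)
  m=(h[...,0]>14)&(h[...,0]<36)&(h[...,1]>110);M=np.zeros_like(m);M[box[1]:box[3],box[0]:box[2]]=1;m&=M.astype(bool)
  t=m&(abs(P[...,2]-.04)<.006)
  print(n,m.sum(),t.sum(),P[t].min(0).round(3),P[t].max(0).round(3),P[t].mean(0).round(4))
  print(cv2.minAreaRect(P[t][:,:2].astype(np.float32)*1000))
print("knob",[ray(c,u,v,.128).round(4) for c,u,v in((a,191.8,177.9),(b,259.4,146.2))])
print("hole",[ray(c,u,v,.04).round(4) for c,u,v in((a,327,137.5),(b,284,294.3))])
```

```text
scene 438 323 [0.463 0.158 0.034] [0.527 0.219 0.044] [0.4938 0.1901 0.038 ]
((495.5040283203125, 188.8712921142578), (63.73542785644531, 61.08334732055664), 2.034830093383789)
side 922 660 [0.461 0.158 0.034] [0.52  0.221 0.046] [0.4905 0.192  0.0406]
((490.5436706542969, 189.70948791503906), (57.94178771972656, 63.095069885253906), 1.4670648574829102)
knob [array([ 0.5627, -0.2017,  0.128 ]), array([ 0.5581, -0.2005,  0.128 ])]
hole [array([0.5009, 0.185 , 0.04  ]), array([0.4902, 0.1916, 0.04  ])][ WARN:0@0.893] global loadsave.cpp:1063 imwrite_ Unsupported depth image for selected encoder is fallbacked to CV_8U.
```

View pics/2.png

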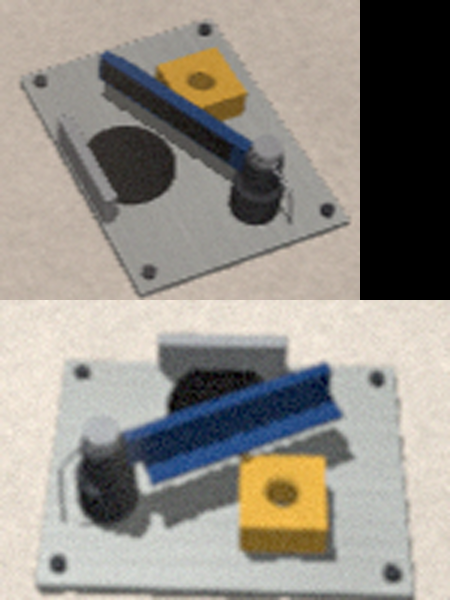

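```bash
cat >> h.py <<'E'
def plan(t,jaw=(1,0)):
    "tool-frame shift (cm) and turn to TCP target t, tool y down, tool x along jaw"
    s=state();M=R.from_rotvec(s["ee_rot"]).as_matrix();x=np.array([jaw[0],jaw[1],0.]);x/=np.linalg.norm(x)
    if x@M[:,0]<0:x=-x
    y=np.array([0,0,-1.]);T=np.stack([x,y,np.cross(x,y)],1)
    d=np.array(t)-s["tool_pos"]
    print("t",round(s["time"],2),"pos",s["tool_pos"].round(4),"F",s["contact_force"].round(1),"w",round(s["grip_width"],3))
    print("turn",R.from_matrix(M.T@T).as_rotvec().round(3),"shift now",(M.T@d*100).round(2),"shift after turn",(T.T@d*100).round(2),"world",(d*100).round(2))
    return M
E
python3 -c "
from h import *
print(plan((.560,-.201,.25)).round(3));plan((.560,-.201,.25),(0,1))"
```

```text
t 0.1 pos [ 0.2024 -0.6171  0.2474] F [ 0.4 -0.5  0.2] w 0.997
turn [-1.000e-03 -1.254e+00 -2.000e-03] shift now [-28.4   -0.22  46.95] shift after turn [35.76 -0.26 41.61] world [35.76 41.61  0.26]
[[ 0.312 -0.001  0.95 ]
 [-0.95   0.002  0.312]
 [-0.002 -1.    -0.   ]]
t 0.1 pos [ 0.2024 -0.6171  0.2474] F [ 0.4 -0.5  0.2] w 0.997
turn [ 0.     0.317 -0.002] shift now [-28.4   -0.22  46.95] shift after turn [-41.61  -0.26  35.76] world [35.76 41.61  0.26]
```

```bash
python3 -c "
from h import *
a=np.load('b.npz')
P=pts(a)[30:130,190:280].reshape(-1,3);P=P[(P[:,2]>.05)&(P[:,2]<.5)&(P[:,1]<-.36)];print(P.min(0),P.max(0))"
python3 -m crank '[[[0,-0.14,0],[-3,0,3.5],8.54],[[0,-0.14,0],[-2.5,0,4],8.54],[[0,-0.14,0],[-2,0,4],8.54],[[0,-0.14,0],[-2,0,4],8.54],[[0,-0.14,0],[-1,0,4],8.54]]' 60
python3 -c "
from h import *
plan((.560,-.201,.25))"
```

```text
[ 0.51265322 -0.84884671  0.05002983] [ 0.84832702 -0.36161884  0.15699969]
time: 0.6
tool_pos: [0.303, -0.4174, 0.2433]
ee_rot: [-1.529, 0.428, -0.417]
contact_force: [0.6, -0.5, 0.4]
grip_width: 1.002
t 0.6 pos [ 0.303  -0.4174  0.2433] F [ 0.6 -0.5  0.4] w 1.002
turn [-0.    -0.54  -0.007] shift now [10.92 -0.8  31.77] shift after turn [25.7  -0.67 21.64] world [25.7  21.64  0.67]
```

```bash
python3 -m crank '[[[0,-0.14,0],[1,0,4.5],8.54],[[0,-0.14,0],[1.5,0,4.3],8.54],[[0,-0.14,0],[2,0,4],8.54],[[0,-0.12,0],[2.5,0,3.5],8.54],[[0,0,0],[3,0,2.5],8.54]]'
python3 -c "
from h import *
plan((.560,-.201,.25))"
```

```text
time: 1.1
tool_pos: [0.4534, -0.2492, 0.2414]
ee_rot: [-1.568, -0.011, 0.027]
contact_force: [0.8, -1.0, -0.9]
grip_width: 1.0
t 1.1 pos [ 0.4534 -0.2492  0.2414] F [ 0.8 -1.  -0.9] w 1.0
turn [-0.002  0.024 -0.01 ] shift now [10.76 -0.96  4.56] shift after turn [10.66 -0.86  4.82] world [10.66  4.82  0.86]
```

```bash
python3 -m crank '[[[0,0.02,-0.01],[3.5,-0.3,1.5],8.54],[[0,0,0],[3.5,-0.3,1.5],8.54],[[0,0,0],[3.5,-0.3,1.5],8.54],[[0,0,0],[0,0,0],8.54]]'
python3 - <<'E'
from h import *
plan((.560,-.201,.25))
for n in ("scene","side","wrist"):
  c=capture(n);save(c,"3"+n)
  h=cv2.cvtColor(c["img"],cv2.COLOR_RGB2HSV);P=pts(c)
  m=((h[...,0]<8)|(h[...,0]>172))&(h[...,1]>130)&(h[...,2]>50)
  k,l,st,ce=cv2.connectedComponentsWithStats(m.astype(np.uint8))
  for i in range(1,k):
    if st[i,4]>40:
      q=P[l==i];t=q[abs(q[:,2]-.13)<.004];print(n,st[i],ce[i].round(1),len(t),(t[:,:2].min(0)+t[:,:2].max(0))/2 if len(t) else 0,q[:,2].max(),ray(c,*ce[i],.13))
E
```

```text
time: 1.5
tool_pos: [0.564, -0.1932, 0.249]
ee_rot: [-1.564, -0.011, 0.01]
contact_force: [-0.3, 0.4, -0.7]
grip_width: 1.004
t 1.5 pos [ 0.564  -0.1932  0.249 ] F [-0.3  0.4 -0.7] w 1.004
turn [-0.007  0.014  0.   ] shift now [-0.41 -0.11 -0.77] shift after turn [-0.4  -0.1  -0.78] world [-0.4  -0.78  0.1 ]
scene [186 173  12  19 117] [191.7 179.7] 81 [ 0.56181714 -0.20168843] 0.13242677476681297 [ 0.56907235 -0.20359179  0.13      ]
side [255 143  10  18 137] [259.2 150.6] 62 [ 0.55779204 -0.19630027] 0.8609001114407991 [ 0.55761836 -0.17928416  0.13      ]
wrist [239 175  35  35 988] [256.2 192.1] 977 [ 0.5599615  -0.19867833] 0.3749130436064203 [ 0.5600789  -0.19831791  0.13      ]
```

View pics/3wrist.png

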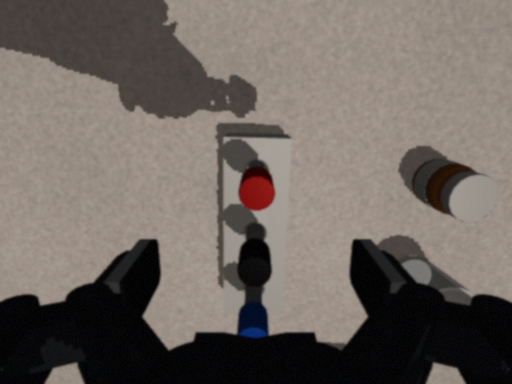

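The wrist view shows the red knob at (256,192), which puts it at about (0.560, -0.199). The jaws straddle the row.

```bash
python3 -m crank '[[[0,0.01,0],[-0.4,1,-0.6],8.54],[[-0.007,0,0],[0,3,0],8.54],[[0,0,0],[0,3,0],8.54],[[0,0,0],[0,0,0],8.54]]'
python3 -c "
from h import *
plan((.560,-.1995,.108))"
```

```text
time: 2.05
tool_pos: [0.5477, -0.2122, 0.1751]
ee_rot: [-1.58, 0.019, -0.006]
contact_force: [-1.4, -0.6, 0.6]
grip_width: 0.999
t 2.05 pos [ 0.5477 -0.2122  0.1751] F [-1.4 -0.6  0.6] w 0.999
turn [ 0.009 -0.016 -0.009] shift now [1.26 6.68 1.35] shift after turn [1.23 6.71 1.27] world [ 1.23  1.27 -6.71]
```

```bash
python3 -m crank '[[[0.005,-0.01,-0.005],[1.1,0.5,1.1],8.54],[[0,0,0],[0,0,0],8.54],[[0,0,0],[0,0,0],8.54]]'
python3 -c "
from h import *
plan((.560,-.1995,.108))"
```

```text
time: 2.35
tool_pos: [0.5588, -0.2033, 0.1714]
ee_rot: [-1.576, 0.009, -0.006]
contact_force: [0.3, -0.0, -0.7]
grip_width: 1.003
t 2.35 pos [ 0.5588 -0.2033  0.1714] F [ 0.3 -0.  -0.7] w 1.003
turn [ 0.005 -0.01  -0.002] shift now [0.12 6.34 0.42] shift after turn [0.12 6.34 0.38] world [ 0.12  0.38 -6.34]
```

```bash
python3 -m crank '[[[0.005,-0.01,0],[0.1,1.5,0.3],8.54],[[0,0,0],[0,1.8,0],8.54],[[0,0,0],[0,1.8,0],8.54],[[0,0,0],[0,1,0],8.54],[[0,0,0],[0,0,0],8.54]]'
python3 -c "
from h import *
plan((.560,-.1995,.108))"
```

```text
time: 2.85
tool_pos: [0.5628, -0.2001, 0.1099]
ee_rot: [-1.573, -0.006, -0.002]
contact_force: [-0.9, 0.2, 0.3]
grip_width: 0.998
t 2.85 pos [ 0.5628 -0.2001  0.1099] F [-0.9  0.2  0.3] w 0.998
turn [0.002 0.003 0.005] shift now [-0.28  0.19  0.06] shift after turn [-0.28  0.19  0.06] world [-0.28  0.06 -0.19]
```

```bash
python3 -m crank '[[[0,0,0],[-0.2,0.1,0],5],[[0,0,0],[0,0,0],3],[[0,0,0],[0,0,0],2],[[0,0,0],[0,0,0],2],[[0,0,0],[0,0,0],2]]' 70
python3 -c "
from h import *
plan((.560,-.1995,.19))"
```

```text
time: 3.35
tool_pos: [0.562, -0.2004, 0.1112]
ee_rot: [-1.574, -0.009, -0.004]
contact_force: [0.4, -0.2, -1.8]
grip_width: 0.333
t 3.35 pos [ 0.562  -0.2004  0.1112] F [ 0.4 -0.2 -1.8] w 0.333
turn [0.003 0.003 0.008] shift now [-0.13 -7.88  0.07] shift after turn [-0.2  -7.88  0.09] world [-0.2   0.09  7.88]
```

```bash
python3 -m crank '[[[0,0,0],[0,-1.5,0],2],[[0,0,0],[0,-2,0],2],[[0,0,0],[0,-3,0],2],[[0,0,0],[0,-3,0],2],[[0,0,0],[0,0,0],2]]' 90
python3 -c "
from h import *
plan((.516,.110,.19))
a=capture('side');b=capture('wrist');cv2.imwrite('pics/4.png',np.hstack([a['img'][80:380,180:380],b['img'][84:,]])[:,:,::-1] if 0 else np.hstack([cv2.resize(a['img'][60:330,180:360],(256,384)),b['img']])[:,:,::-1])"
```

```text
time: 3.85
tool_pos: [0.5605, -0.1997, 0.2117]
ee_rot: [-1.573, -0.008, -0.003]
contact_force: [1.1, 0.8, -0.9]
grip_width: 0.33
t 3.85 pos [ 0.5605 -0.1997  0.2117] F [ 1.1  0.8 -0.9] w 0.33
turn [0.002 0.004 0.007] shift now [-4.36  2.07 30.99] shift after turn [-4.45  2.17 30.97] world [-4.45 30.97 -2.17]
```

View pics/4.png

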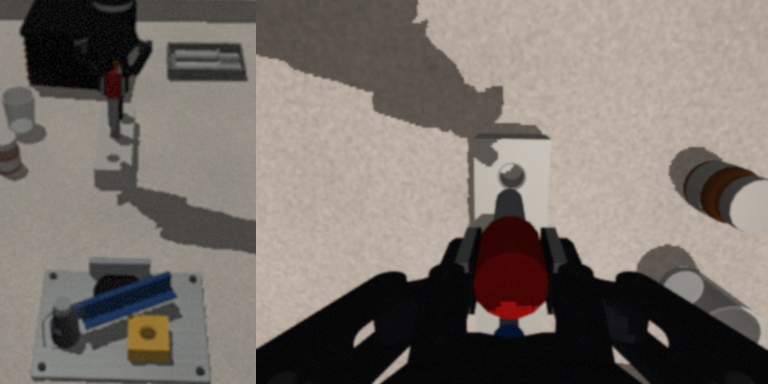

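The pin is held upright and its nose is clear of the rack. In the wrist frame the empty socket is at about (512,175).

```bash
python3 -m crank '[[[0,0,0],[-0.5,0,2.5],2],[[0,0,0.005],[-0.7,0,4.3],2],[[0,0,0],[-0.7,0,4.3],2],[[0,0,0],[-0.7,0,4.3],2],[[0,0,0],[-0.7,0,4.3],2]]'
python3 -c "
from h import *
plan((.516,.110,.21))"
```

```text
time: 4.45
tool_pos: [0.519, -0.006, 0.199]
ee_rot: [-1.573, 0.025, 0.004]
contact_force: [1.2, -0.0, -2.0]
grip_width: 0.329
t 4.45 pos [ 0.519 -0.006  0.199] F [ 1.2 -0.  -2. ] w 0.329
turn [ 0.002 -0.014 -0.019] shift now [-0.47 -1.11 11.6 ] shift after turn [-0.3 -1.1 11.6] world [-0.3 11.6  1.1]
```

```bash
python3 -m crank '[[[0,-0.01,-0.015],[0,-1,3.5],2],[[0,0,0],[0,0,3.5],2],[[0,0,0],[0,0,2.5],2],[[0,0,0],[0,0,1],2],[[0,0,0],[0,0,0],2]]'
python3 - <<'E'
from h import *
plan((.516,.110,.16))
for n in ("wrist","scene","side"):
  c=capture(n);np.savez("c_%s.npz"%n,**c);save(c,"5"+n);h=cv2.cvtColor(c["img"],cv2.COLOR_RGB2HSV);P=pts(c)
  x,y,z=P[...,0],P[...,1],P[...,2];reg=(x>.4)&(x<.66)&(y>.05)&(y<.24)
  t=reg&(abs(z-.04)<.005)&(h[...,0]>14)&(h[...,0]<36)&(h[...,1]>110)
  if t.sum()>20: print(n,"block",cv2.minAreaRect(P[t][:,:2].astype(np.float32)*1000),P[t][:,2].mean())
  t=reg&(z>.068)&(z<.084)&(h[...,0]>98)&(h[...,0]<130)&(h[...,1]>110)
  if t.sum()>20:
    r=cv2.minAreaRect(P[t][:,:2].astype(np.float32)*1000);print(n,"arm top",t.sum(),cv2.boxPoints(r).round(1).tolist())
w=np.load("c_wrist.npz")["img"];cv2.imwrite("pics/5.png",np.hstack([w,cv2.resize(np.load("c_side.npz")["img"][180:340,180:350],(272,256)) if 0 else cv2.resize(np.load("c_side.npz")["img"][150:342,190:334],(288,384))])[:,:,::-1])
E
```

```text
time: 4.95
tool_pos: [0.5111, 0.1096, 0.202]
ee_rot: [-1.571, 0.007, 0.022]
contact_force: [1.4, -0.8, -2.5]
grip_width: 0.328
t 4.95 pos [0.5111 0.1096 0.202 ] F [ 1.4 -0.8 -2.5] w 0.328
turn [ 0.001  0.01  -0.018] shift now [0.57 4.19 0.03] shift after turn [0.49 4.2  0.04] world [ 0.49  0.04 -4.2 ]
wrist block ((491.808837890625, 190.0210723876953), (59.992958068847656, 59.589752197265625), 1.2496438026428223) 0.04070864615800015
wrist arm top 2751 [[457.70001220703125, 112.5999984741211], [463.0, 101.4000015258789], [607.7000122070312, 169.10000610351562], [602.5, 180.3000030517578]]
scene block ((494.975830078125, 188.7554168701172), (62.579952239990234, 58.85426712036133), 3.144418478012085) 0.038219417596818885
scene arm top 182 [[461.6000061035156, 109.69999694824219], [467.5, 97.69999694824219], [608.0999755859375, 167.3000030517578], [602.2000122070312, 179.1999969482422]]
side block ((490.6166076660156, 190.29095458984375), (57.935325622558594, 61.68031311035156), 1.7288844585418701) 0.040818108167071654
side arm top 372 [[457.70001220703125, 112.5], [463.79998779296875, 99.5999984741211], [604.0, 166.39999389648438], [597.9000244140625, 179.1999969482422]]
```

View pics/5.png

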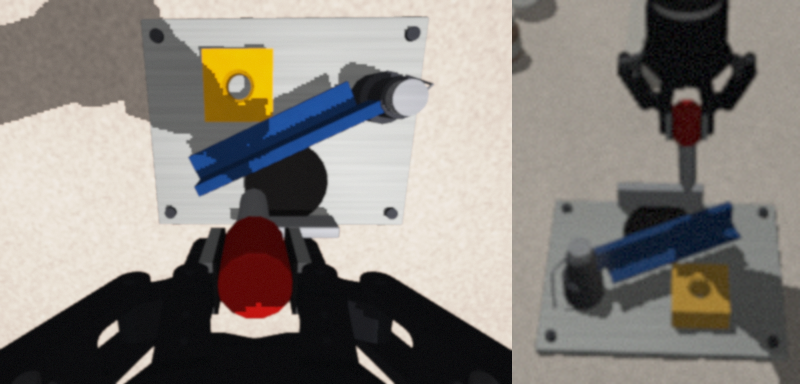

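The wrist view shows the hole at (239,85), measured at (0.492, 0.190). The arm face runs from (195,190) to (380,105), and the pin is on the seat side of it. I'll lower the pin beside the face.

```bash
python3 -m crank '[[[0,0.01,-0.018],[0.6,0,-0.2],2],[[0,0,0],[0,2,0],2],[[0,0,0],[0,2,0],2],[[0,0,0],[0,0.5,0],2],[[0,0,0],[0,0,0],2]]'
python3 -c "
from h import *
plan((.518,.108,.151))"
```

```text
time: 5.6
tool_pos: [0.5218, 0.0949, 0.1564]
ee_rot: [-1.577, 0.011, -0.021]
contact_force: [-0.3, 0.4, -1.6]
grip_width: 0.323
t 5.6 pos [0.5218 0.0949 0.1564] F [-0.3  0.4 -1.6] w 0.323
turn [ 0.006 -0.021  0.006] shift now [-0.41  0.53  1.3 ] shift after turn [-0.38  0.54  1.31] world [-0.38  1.31 -0.54]
```

```bash
python3 -m crank '[[[0.003,-0.01,0.003],[-0.3,0.2,0.8],2],[[0,0,0],[0,0.2,0],2],[[0,0,0],[0,0,0],2]]'
python3 -c "
from h import *
plan((.518,.108,.151))"
```

```text
time: 5.9
tool_pos: [0.5204, 0.1028, 0.1539]
ee_rot: [-1.573, 0.005, -0.015]
contact_force: [-0.4, -0.5, -1.8]
grip_width: 0.33
t 5.9 pos [0.5204 0.1028 0.1539] F [-0.4 -0.5 -1.8] w 0.33
turn [ 0.003 -0.012  0.007] shift now [-0.24  0.29  0.52] shift after turn [-0.24  0.29  0.52] world [-0.24  0.52 -0.29]
```

```bash
python3 -m crank '[[[0.003,-0.01,0.005],[-0.5,0.2,0.8],2],[[0,0,0],[-0.5,0.1,0.8],2],[[0,0,0],[-0.4,0,0.8],2],[[0,0,0],[-0.4,0,0.8],2],[[0,0,0],[0,0,0],2]]' 100
python3 -c "
from h import *
plan((.4976,.144,.151))"
```

```text
time: 6.4
tool_pos: [0.5027, 0.1376, 0.1522]
ee_rot: [-1.571, -0.005, -0.005]
contact_force: [0.7, -0.8, -1.9]
grip_width: 0.325
t 6.4 pos [0.5027 0.1376 0.1522] F [ 0.7 -0.8 -1.9] w 0.325
turn [ 0.    -0.     0.006] shift now [-0.51  0.12  0.64] shift after turn [-0.51  0.12  0.64] world [-0.51  0.64 -0.12]
```

```bash
python3 -m crank '[[[0,0,0.004],[-0.4,0.1,0.8],2],[[0,0,0],[-0.2,0,1],2],[[0,0,0],[-0.15,0,1],2],[[0,0,0],[-0.1,0,1],2],[[0,0,0],[0,0,0],2]]' 100
python3 - <<'E'
from h import *
plan((.4918,.189,.151))
for n in ("wrist","scene","side"): np.savez("c_%s.npz"%n,**capture(n))
w=np.load("c_wrist.npz")["img"];cv2.imwrite("pics/6.png",np.hstack([w,cv2.resize(np.load("c_side.npz")["img"][150:342,190:334],(288,384))])[:,:,::-1])
E
```

```text
time: 6.9
tool_pos: [0.4938, 0.1775, 0.1511]
ee_rot: [-1.574, -0.002, -0.002]
contact_force: [0.8, -1.5, -0.3]
grip_width: 0.327
t 6.9 pos [0.4938 0.1775 0.1511] F [ 0.8 -1.5 -0.3] w 0.327
turn [ 0.003 -0.     0.002] shift now [-0.2   0.01  1.15] shift after turn [-0.2   0.01  1.15] world [-0.2   1.15 -0.01]
```

View pics/6.png

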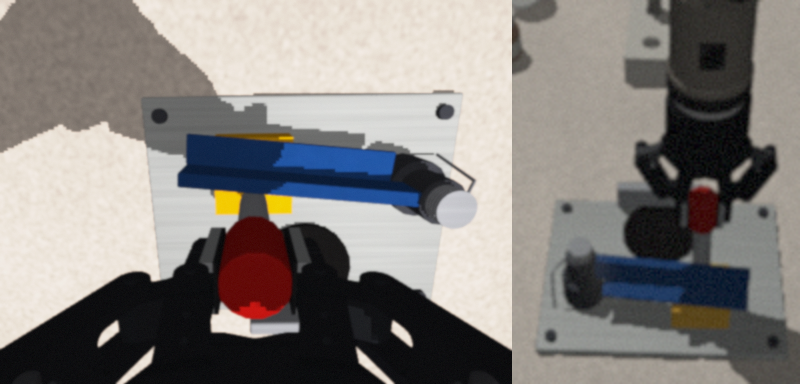

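The arm is swinging with the pin against its face, at about (250,195) in the wrist view, and is now over the block. I'll go on to the hole and measure the shank there.

```bash
python3 -m crank '[[[0.003,0,0.002],[-0.15,0,0.8],2],[[0,0,0],[0,0,0.35],2],[[0,0,0],[0,0,0],2],[[0,0,0],[0,0,0],2]]' 100
python3 - <<'E'
from h import *
plan((.4918,.189,.151))
for n in ("wrist","scene","side"):
  c=capture(n);np.savez("c_%s.npz"%n,**c)
  h=cv2.cvtColor(c["img"],cv2.COLOR_RGB2HSV);P=pts(c)
  x,y,z=P[...,0],P[...,1],P[...,2]
  t=(z>.05)&(z<.125)&(abs(x-.492)<.016)&(abs(y-.188)<.02)&(h[...,1]<90)
  for lo in (.05,.06,.07,.08,.1,.11):
    q=P[t&(z>=lo)&(z<lo+.01)]
    if len(q)>3: print(n,lo,len(q),q.min(0).round(4),q.max(0).round(4))
  t=(x>.45)&(x<.6)&(abs(y-.19)<.05)&(z>.068)&(z<.084)&(h[...,0]>98)&(h[...,0]<130)&(h[...,1]>110)
  if t.sum()>20: print("arm",cv2.boxPoints(cv2.minAreaRect(P[t][:,:2].astype(np.float32)*1000)).round(1).tolist())
cv2.imwrite("pics/7.png",np.hstack([cv2.resize(np.load("c_scene.npz")["img"][70:190,270:390],(384,384)),cv2.resize(np.load("c_side.npz")["img"][200:330,210:340],(384,384))])[:,:,::-1])
E
```

```text
time: 7.45
tool_pos: [0.4925, 0.1857, 0.1505]
ee_rot: [-1.574, 0.005, -0.003]
contact_force: [1.3, -2.5, -1.1]
grip_width: 0.327
t 7.45 pos [0.4925 0.1857 0.1505] F [ 1.3 -2.5 -1.1] w 0.327
turn [ 0.003 -0.006 -0.001] shift now [-0.08 -0.05  0.33] shift after turn [-0.07 -0.05  0.33] world [-0.07  0.33  0.05]
wrist 0.06 8 [0.4841 0.1913 0.0652] [0.4985 0.1942 0.0698]
wrist 0.07 98 [0.476  0.191  0.0703] [0.5079 0.1993 0.0799]
wrist 0.08 117 [0.4833 0.1913 0.0803] [0.4986 0.1961 0.0897]
wrist 0.1 161 [0.4833 0.1912 0.1   ] [0.4992 0.1964 0.11  ]
wrist 0.11 99 [0.4839 0.1917 0.1101] [0.4989 0.1965 0.1178]
arm [[448.70001220703125, 202.10000610351562], [599.2999877929688, 179.6999969482422], [600.7999877929688, 189.8000030517578], [450.20001220703125, 212.3000030517578]]
scene 0.05 9 [0.4943 0.1771 0.0506] [0.5076 0.1924 0.0594]
scene 0.06 16 [0.4943 0.1751 0.0608] [0.5078 0.1929 0.0689]
scene 0.07 23 [0.4779 0.1747 0.0703] [0.5038 0.207  0.0797]
scene 0.08 19 [0.4892 0.176  0.08  ] [0.5031 0.1917 0.0898]
scene 0.1 20 [0.491  0.1745 0.1011] [0.5045 0.1907 0.1098]
scene 0.11 17 [0.4921 0.1749 0.11  ] [0.5052 0.19   0.1184]
arm [[481.29998779296875, 195.89999389648438], [596.2999877929688, 176.3000030517578], [598.0999755859375, 187.39999389648438], [483.20001220703125, 207.0]]
side 0.07 32 [0.4791 0.185  0.0716] [0.5076 0.2007 0.0799]
side 0.08 23 [0.4813 0.1831 0.0807] [0.4997 0.1951 0.0893]
side 0.1 25 [0.4821 0.1886 0.1003] [0.4982 0.1962 0.1096]
side 0.11 30 [0.4824 0.1879 0.1108] [0.4984 0.1961 0.1199]
arm [[449.29998779296875, 199.3000030517578], [597.7999877929688, 178.5], [599.5999755859375, 191.3000030517578], [451.1000061035156, 212.10000610351562]]
```

View pics/7.png

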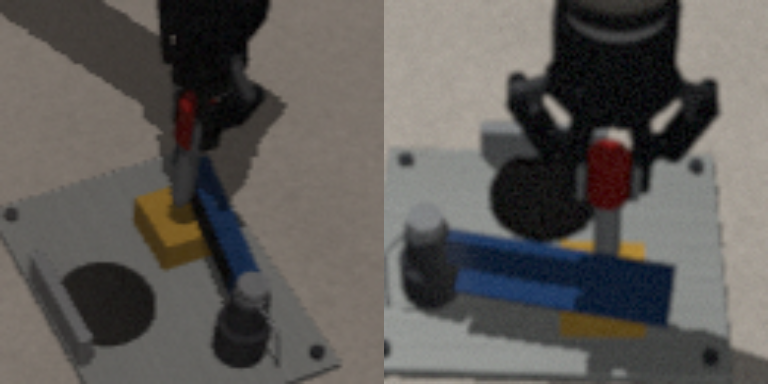

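The scene crop shows the shank over the block on the seat side of the arm; across the three views it measures about (0.4915, 0.1865). It needs about 3.5 mm more in y, then I'll lower it.

```bash
python3 -m crank '[[[0.003,-0.005,0],[0,0,0.4],2],[[0,0,0],[0,0.3,0.1],2],[[0,0,0],[0,0.5,0],2],[[0,0,0],[0,0.3,0],2],[[0,0,0],[0,0,0],2]]' 100
python3 -c "
from h import *
plan((.4926,.189,.111))"
```

```text
time: 8.1
tool_pos: [0.4916, 0.1906, 0.1382]
ee_rot: [-1.571, 0.003, 0.002]
contact_force: [0.7, -2.2, -0.4]
grip_width: 0.326
t 8.1 pos [0.4916 0.1906 0.1382] F [ 0.7 -2.2 -0.4] w 0.326
turn [ 0.001 -0.001 -0.003] shift now [ 0.11  2.72 -0.16] shift after turn [ 0.1   2.72 -0.16] world [ 0.1  -0.16 -2.72]
```

```bash
python3 -m crank '[[[0,0,-0.002],[0.1,0.2,-0.12],2],[[0,0,0],[0,0.6,0],2],[[0,0,0],[0,0.6,0],2],[[0,0,0],[0,0.3,0],2],[[0,0,0],[0,0,0],2]]' 100
python3 -c "
from h import *
plan((.4926,.189,.111))"
```

```text
time: 8.6
tool_pos: [0.4925, 0.1893, 0.1195]
ee_rot: [-1.571, 0.002, 0.001]
contact_force: [-0.8, -1.9, 0.0]
grip_width: 0.329
t 8.6 pos [0.4925 0.1893 0.1195] F [-0.8 -1.9  0. ] w 0.329
turn [ 0.    -0.001 -0.002] shift now [ 0.01  0.85 -0.03] shift after turn [ 0.01  0.85 -0.03] world [ 0.01 -0.03 -0.85]
```

```bash
python3 -m crank '[[[0,0,-0.001],[0,0.4,0],2],[[0,0,0],[0,0.3,0],2],[[0,0,0],[0,0.3,0],2],[[0,0,0],[0,0.3,0],2],[[0,0,0],[0,0.2,0],2]]' 100
python3 -c "
from h import *
plan((.4926,.189,.111))"
```

```text
time: 9.1
tool_pos: [0.4931, 0.1906, 0.1108]
ee_rot: [-1.574, 0.002, -0.001]
contact_force: [-4.1, -4.4, 13.1]
grip_width: 0.325
t 9.1 pos [0.4931 0.1906 0.1108] F [-4.1 -4.4 13.1] w 0.325
turn [ 0.004 -0.002 -0.001] shift now [-0.04 -0.02 -0.16] shift after turn [-0.05 -0.02 -0.16] world [-0.05 -0.16  0.02]
```

The pin has bottomed: 13 N upward at the expected height. I'll release and retreat straight up.

```bash
python3 -m crank '[[[0,0,0],[0,0,0],3.5],[[0,0,0],[0,0,0],5],[[0,0,0],[0,0,0],6.5],[[0,0,0],[0,0,0],8],[[0,0,0],[0,0,0],8]]' 40
python3 -c "
from h import *
plan((.4926,.189,.25))"
```

```text
time: 9.6
tool_pos: [0.4943, 0.1953, 0.1119]
ee_rot: [-1.567, -0.003, -0.003]
contact_force: [0.2, 0.2, -0.5]
grip_width: 0.935
t 9.6 pos [0.4943 0.1953 0.1119] F [ 0.2  0.2 -0.5] w 0.935
turn [-0.004 -0.     0.004] shift now [ -0.12 -13.81  -0.57] shift after turn [ -0.17 -13.81  -0.63] world [-0.17 -0.63 13.81]
```

```bash
python3 -m crank '[[[0,0,0],[0,-1,0],8],[[0,0,0],[0,-2,0],8],[[0,0,0],[0,-4,0],8],[[0,0,0],[0,-4,0],8],[[0,0,0],[0,-3,-3],8]]'
python3 -m crank '[[[0,0,0],[0,0,-4],8],[[0,0,0],[0,0,-4],8],[[0,0,0],[0,0,-4],8],[[0,0,0],[0,0,0],8]]'
python3 - <<'E'
from h import *
plan((.4926,.189,.25))
for n in ("scene","side"):
  c=capture(n);np.savez("c_%s.npz"%n,**c)
  h=cv2.cvtColor(c["img"],cv2.COLOR_RGB2HSV);P=pts(c)
  x,y,z=P[...,0],P[...,1],P[...,2]
  t=((h[...,0]<8)|(h[...,0]>172))&(h[...,1]>130)&(h[...,2]>50)&(abs(x-.49)<.05)&(abs(y-.19)<.05)
  q=P[t]; top=q[q[:,2]>q[:,2].max()-.008]; print(n,"knob",len(q),np.percentile(q[:,2],95),top.mean(0))
  t=(x>.43)&(x<.6)&(abs(y-.19)<.05)&(z>.068)&(z<.084)&(h[...,0]>98)&(h[...,0]<130)&(h[...,1]>110)
  print("arm",cv2.boxPoints(cv2.minAreaRect(P[t][:,:2].astype(np.float32)*1000)).round(1).tolist())
cv2.imwrite("pics/8.png",np.hstack([cv2.resize(np.load("c_scene.npz")["img"][70:220,250:400],(384,384)),cv2.resize(np.load("c_side.npz")["img"][200:330,210:340],(384,384))])[:,:,::-1])
E
```

```text
time: 10.1
tool_pos: [0.4902, 0.1679, 0.2538]
ee_rot: [-1.565, -0.002, 0.012]
contact_force: [0.2, -0.1, -0.2]
grip_width: 0.936
time: 10.5
tool_pos: [0.495, 0.0427, 0.2623]
ee_rot: [-1.565, -0.013, -0.002]
contact_force: [0.7, 0.1, -0.0]
grip_width: 0.94
t 10.5 pos [0.495  0.0427 0.2623] F [ 0.7  0.1 -0. ] w 0.94
turn [-0.006  0.007  0.01 ] shift now [-0.15  1.32 14.62] shift after turn [-0.24  1.23 14.63] world [-0.24 14.63 -1.23]
scene knob 130 0.12840061751816198 [0.49448416 0.16681816 0.12546426]
arm [[463.8999938964844, 196.39999389648438], [595.4000244140625, 176.39999389648438], [597.4000244140625, 189.3000030517578], [465.8999938964844, 209.1999969482422]]
side knob 285 0.1312418704232433 [0.48995072 0.17185908 0.12888062]
arm [[444.0, 204.8000030517578], [597.7000122070312, 178.8000030517578], [599.5, 189.39999389648438], [445.79998779296875, 215.3000030517578]]
```

View pics/8.png

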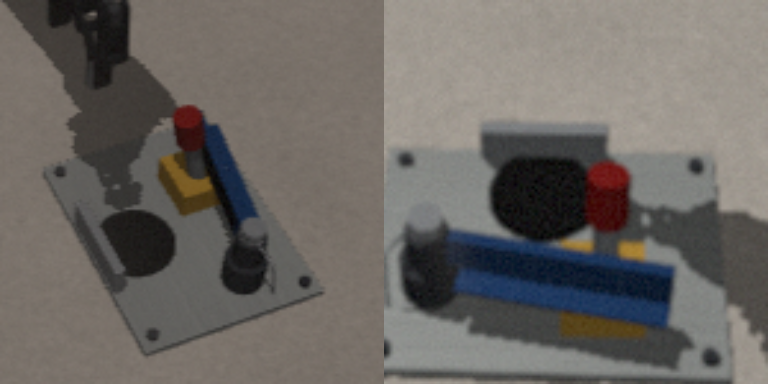

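Released, the arm is held open, but the knob seems to lean towards the seat: its top is at y≈0.17 against the hole's 0.19. I'll check the lean and depth from closer.

```bash
python3 -m crank '[[[0,0,0],[0,-1.5,3.5],8],[[-0.006,0,0.01],[0,-1.5,3.5],8],[[0,0,0],[0,-1,1],8],[[0,0,0],[0,0,0],8],[[0,0,0],[0,0,0],8]]'
python3 - <<'E'
from h import *
plan((.4926,.189,.25))
for n in ("wrist","side","scene"):
  c=capture(n);np.savez("c_%s.npz"%n,**c)
  h=cv2.cvtColor(c["img"],cv2.COLOR_RGB2HSV);P=pts(c)
  x,y,z=P[...,0],P[...,1],P[...,2]
  print(n,"cam",np.linalg.inv(c["view"])[:3,3].round(3))
  m=((h[...,0]<8)|(h[...,0]>172))&(h[...,1]>130)&(h[...,2]>40)&(abs(x-.49)<.05)&(abs(y-.19)<.05)
  q=P[m]
  for lo in np.arange(.085,.14,.005):
    k=q[(q[:,2]>=lo)&(q[:,2]<lo+.005)]
    if len(k)>3:print("knob %.3f"%lo,len(k),k.min(0).round(4),k.max(0).round(4))
  t=(z>.045)&(z<.088)&(abs(x-.492)<.014)&(abs(y-.183)<.02)&(h[...,1]<90)
  for lo in (.045,.055,.065,.075):
    k=P[t&(z>=lo)&(z<lo+.01)]
    if len(k)>3: print("shank",lo,len(k),k.min(0).round(4),k.max(0).round(4))
w=np.load("c_wrist.npz")["img"];cv2.imwrite("pics/9.png",np.hstack([w,cv2.resize(np.load("c_scene.npz")["img"][90:186,300:372],(288,384),interpolation=cv2.INTER_CUBIC)])[:,:,::-1])
E
```

```text
time: 11.1
tool_pos: [0.4915, 0.1365, 0.3049]
ee_rot: [-1.564, -0.017, 0.018]
contact_force: [0.3, -0.2, -0.4]
grip_width: 0.936
t 11.1 pos [0.4915 0.1365 0.3049] F [ 0.3 -0.2 -0.4] w 0.936
turn [-0.006  0.022 -0.001] shift now [0.24 5.52 5.21] shift after turn [0.11 5.49 5.25] world [ 0.11  5.25 -5.49]
wrist cam [0.49  0.206 0.432]
knob 0.095 17 [0.4839 0.188  0.0955] [0.4982 0.1899 0.0993]
knob 0.100 31 [0.4791 0.182  0.1001] [0.5013 0.1891 0.1048]
knob 0.105 37 [0.4793 0.1815 0.105 ] [0.5022 0.1883 0.1099]
knob 0.110 34 [0.4794 0.1808 0.1104] [0.502  0.1867 0.115 ]
knob 0.115 36 [0.4795 0.1788 0.1151] [0.5028 0.186  0.1198]
knob 0.120 52 [0.4797 0.155  0.12  ] [0.5027 0.1845 0.125 ]
knob 0.125 544 [0.4772 0.1553 0.125 ] [0.5047 0.1837 0.13  ]
knob 0.130 150 [0.4791 0.1692 0.13  ] [0.5035 0.1823 0.1326]
shank 0.045 20 [0.483  0.1899 0.0452] [0.4993 0.1953 0.0547]
shank 0.055 37 [0.4832 0.1883 0.0551] [0.4992 0.1946 0.0648]
shank 0.065 29 [0.4833 0.1886 0.065 ] [0.5019 0.1971 0.0744]
shank 0.075 5 [0.4801 0.1944 0.0762] [0.505  0.1981 0.0766]
side cam [0.513 0.76  0.861]
knob 0.090 
[... 763 characters left out ...]
0.159  0.0907] [0.5079 0.1781 0.095 ]
knob 0.095 13 [0.5018 0.1625 0.0951] [0.5083 0.1813 0.0993]
knob 0.100 13 [0.499  0.1581 0.1005] [0.5086 0.1815 0.1032]
knob 0.105 13 [0.4951 0.1563 0.1055] [0.5081 0.1802 0.1098]
knob 0.110 13 [0.5026 0.1579 0.1102] [0.5091 0.1795 0.1142]
knob 0.115 16 [0.492  0.1532 0.1155] [0.5079 0.1713 0.1199]
knob 0.120 42 [0.4798 0.1533 0.12  ] [0.5098 0.1795 0.125 ]
knob 0.125 42 [0.4801 0.155  0.1251] [0.5088 0.1779 0.1299]
shank 0.045 21 [0.4861 0.1749 0.045 ] [0.5043 0.1965 0.0545]
shank 0.055 22 [0.4865 0.1728 0.0554] [0.505  0.1957 0.0649]
shank 0.065 15 [0.4973 0.1708 0.0654] [0.505  0.1931 0.0743]
shank 0.075 9 [0.496  0.1683 0.075 ] [0.5031 0.1834 0.0803]
```

View pics/9.png

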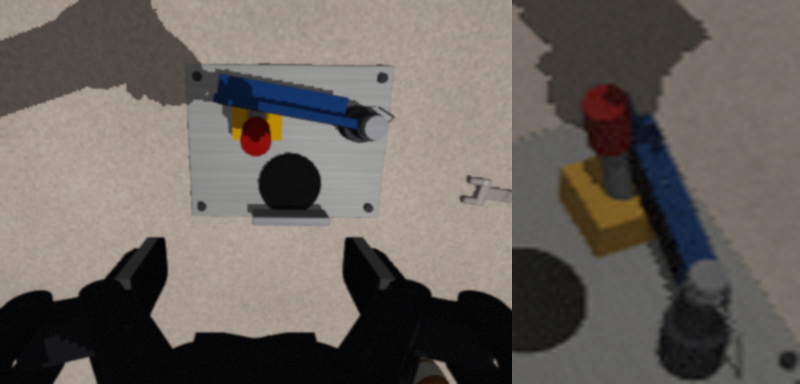

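The pin is at full depth, with its nose within a millimetre or so of home. It leans about 11.5° towards the seat, which is all the hole's play allows, because the arm pushes it that way. I'll try once to stand it up by nudging the knob +y with closed fingertips and backing off gently.

```bash
python3 -m crank '[[[-0.003,0.01,0],[0,0,-2.5],4],[[0,0.01,0],[0,1,0],2],[[0,0,0],[0,0,0],0],[[0,0,0],[0,0,0],0],[[0,0,0],[0,0,0],0]]' 40
python3 -c "
from h import *
plan((.492,.125,.117))"
```

```text
time: 11.75
tool_pos: [0.4912, 0.1054, 0.2915]
ee_rot: [-1.57, 0.01, -0.001]
contact_force: [0.0, 0.6, 0.2]
grip_width: 0.076
t 11.75 pos [0.4912 0.1054 0.2915] F [0.  0.6 0.2] w 0.076
turn [-0.001 -0.007 -0.006] shift now [ 0.17 17.45  1.95] shift after turn [ 0.08 17.45  1.96] world [  0.08   1.96 -17.45]
```

```bash
python3 -m crank '[[[0,-0.005,-0.005],[0.1,3,1],0],[[0,0,0],[0,4,0],0],[[0,0,0],[0,4,0],0],[[0,0,0],[0,3,0],0],[[0,0,0],[0,0,0],0]]'
python3 -c "
from h import *
plan((.492,.125,.117))"
```

```text
time: 12.25
tool_pos: [0.4956, 0.1186, 0.1506]
ee_rot: [-1.567, -0.006, -0.006]
contact_force: [-1.5, -0.5, -0.1]
grip_width: 0.0
t 12.25 pos [0.4956 0.1186 0.1506] F [-1.5 -0.5 -0.1] w 0.0
turn [-0.004  0.     0.008] shift now [-0.38  3.36  0.63] shift after turn [-0.36  3.36  0.64] world [-0.36  0.64 -3.36]
```

```bash
python3 -m crank '[[[-0.004,0,0.005],[-0.3,1.5,0.2],0],[[0,0,0],[0,1.3,0],0],[[0,0,0],[0,0.3,0],0],[[0,0,0],[0,0,0],0]]'
python3 -c "
from h import *
plan((.492,.147,.117))"
```

```text
time: 12.65
tool_pos: [0.4954, 0.1225, 0.1211]
ee_rot: [-1.57, -0.007, -0.006]
contact_force: [0.6, 0.5, -0.4]
grip_width: -0.001
t 12.65 pos [0.4954 0.1225 0.1211] F [ 0.6  0.5 -0.4] w -0.001
turn [-0.001  0.001  0.009] shift now [-0.35  0.41  2.45] shift after turn [-0.34  0.41  2.45] world [-0.34  2.45 -0.41]
```

```bash
python3 -m crank '[[[0,0,0.005],[-0.3,0.3,1],0],[[0,0,0],[0,0,0.8],0],[[0,0,0],[0,0,0.5],0],[[0,0,0],[0,0,0.5],0],[[0,0,0],[0,0,0],0]]'
python3 -c "
from h import *
plan((.492,.1625,.117))"
```

```text
time: 13.15
tool_pos: [0.4942, 0.1536, 0.1206]
ee_rot: [-1.569, -0.007, -0.006]
contact_force: [0.6, -0.4, -0.7]
grip_width: -0.002
t 13.15 pos [0.4942 0.1536 0.1206] F [ 0.6 -0.4 -0.7] w -0.002
turn [-0.001  0.001  0.008] shift now [-0.22  0.36  0.89] shift after turn [-0.22  0.36  0.89] world [-0.22  0.89 -0.36]
```

```bash
python3 -m crank '[[[0,0,0.003],[0,0,0.4],0],[[0,0,0],[0,0,0.3],0],[[0,0,0],[0,0,0.3],0],[[0,0,0],[0,0,0],0]]'
python3 - <<'E'
from h import *
plan((.492,.1625,.117))
c=capture("side");h=cv2.cvtColor(c["img"],cv2.COLOR_RGB2HSV);P=pts(c)
m=((h[...,0]<8)|(h[...,0]>172))&(h[...,1]>130)&(h[...,2]>40)&(abs(P[...,0]-.49)<.05)&(abs(P[...,1]-.19)<.05)
q=P[m]
for lo in np.arange(.09,.13,.005):
    k=q[(q[:,2]>=lo)&(q[:,2]<lo+.005)]
    if len(k)>3:print("%.3f"%lo,len(k),k[:,1].max().round(4))
E
```

```text
time: 13.55
tool_pos: [0.4945, 0.1632, 0.1208]
ee_rot: [-1.571, -0.004, -0.004]
contact_force: [0.2, -2.2, 0.4]
grip_width: -0.0
t 13.55 pos [0.4945 0.1632 0.1208] F [ 0.2 -2.2  0.4] w -0.0
turn [0.    0.    0.005] shift now [-0.25  0.38 -0.07] shift after turn [-0.25  0.38 -0.07] world [-0.25 -0.07 -0.38]
0.090 5 0.2051
0.095 15 0.2044
0.100 19 0.2044
0.105 21 0.2056
0.110 20 0.2047
0.115 19 0.2048
0.120 20 0.2061
0.125 60 0.2053
0.130 87 0.205
```

The pin now stands upright: its edge is at y=0.205 at every height, with 2.2 N on the finger. I'll back off slowly.

```bash
python3 -m crank '[[[0,0,0],[0,0,-0.1],0],[[0,0,0],[0,0,-0.15],0],[[0,0,0],[0,0,-0.15],0],[[0,0,0],[0,0,-0.2],0],[[0,0,0],[0,0,-0.2],0]]'
cat > k.py <<'E'
from h import *
plan((.492,.1625,.117))
c=capture("side");h=cv2.cvtColor(c["img"],cv2.COLOR_RGB2HSV);P=pts(c)
m=((h[...,0]<8)|(h[...,0]>172))&(h[...,1]>130)&(h[...,2]>40)&(abs(P[...,0]-.49)<.05)&(abs(P[...,1]-.19)<.05)
q=P[m]
for lo in np.arange(.09,.13,.01):
    k=q[(q[:,2]>=lo)&(q[:,2]<lo+.01)]
    if len(k)>3:print("%.3f"%lo,len(k),k[:,1].max().round(4))
E
python3 k.py
```

```text
time: 14.1
tool_pos: [0.4942, 0.1552, 0.1205]
ee_rot: [-1.569, -0.004, -0.004]
contact_force: [0.8, 0.0, 0.2]
grip_width: -0.002
t 14.1 pos [0.4942 0.1552 0.1205] F [0.8 0.  0.2] w -0.002
turn [-0.001 -0.     0.005] shift now [-0.22  0.35  0.73] shift after turn [-0.22  0.35  0.73] world [-0.22  0.73 -0.35]
0.090 16 0.2023
0.100 45 0.203
0.110 43 0.2034
0.120 65 0.2033
0.130 103 0.2042
```

With the fingers clear, at zero force, the pin stays upright. Now the full retreat and a final check.

```bash
python3 -m crank '[[[0,0,0],[0,0,-1],0],[[0,0,0],[0,0,-2],0],[[0,0,0],[0,-1,-3],0],[[0,0,0],[0,-4,-3],0],[[0,0,0],[0,-4,0],0]]'
python3 -m crank '[[[0,0,0],[0,-4,0],2],[[0,0,0],[0,-3,0],4],[[0,0,0],[0,0,0],4],[[0,0,0],[0,0,0],4],[[0,0,0],[0,0,0],4]]'
python3 k.py
python3 - <<'E'
from h import *
s=capture("scene");d=capture("side");h=cv2.cvtColor(d["img"],cv2.COLOR_RGB2HSV);P=pts(d);x,y,z=np.moveaxis(P,-1,0)
m=((h[...,0]<8)|(h[...,0]>172))&(h[...,1]>130)&(abs(x-.49)<.05)&(abs(y-.19)<.05)&(z>.122)&(z<.14)
print("knob top",np.median(P[m],0),cv2.minAreaRect(P[m][:,:2].astype(np.float32)*1000)[:2])
t=(x>.43)&(x<.6)&(abs(y-.19)<.05)&(z>.068)&(z<.084)&(h[...,0]>98)&(h[...,0]<130)&(h[...,1]>110)
print("arm",cv2.boxPoints(cv2.minAreaRect(P[t][:,:2].astype(np.float32)*1000)).round(1).tolist())
cv2.imwrite("pics/10.png",np.hstack([cv2.resize(s["img"][70:220,250:400],(384,384)),cv2.resize(d["img"][200:330,210:340],(384,384))])[:,:,::-1])
E
```

```text
time: 14.65
tool_pos: [0.4894, 0.0587, 0.207]
ee_rot: [-1.57, 0.005, 0.008]
contact_force: [2.0, -0.9, 0.1]
grip_width: 0.001
time: 15.15
tool_pos: [0.4915, 0.0538, 0.2845]
ee_rot: [-1.571, 0.003, -0.005]
contact_force: [-0.2, 0.4, -0.1]
grip_width: 0.464
t 15.15 pos [0.4915 0.0538 0.2845] F [-0.2  0.4 -0.1] w 0.464
turn [ 0.    -0.005  0.001] shift now [-0.03 16.74 10.88] shift after turn [ 0.05 16.75 10.87] world [  0.05  10.87 -16.75]
0.090 24 0.2028
0.100 39 0.203
0.110 44 0.2027
0.120 72 0.2051
0.130 102 0.2031
knob top [0.49096841 0.19114459 0.1300992 ] ((491.40594482421875, 189.04135131835938), (26.604225158691406, 27.760772705078125))
arm [[444.1000061035156, 204.6999969482422], [596.7999877929688, 179.3000030517578], [598.7999877929688, 191.60000610351562], [446.20001220703125, 217.10000610351562]]
```

View pics/10.png

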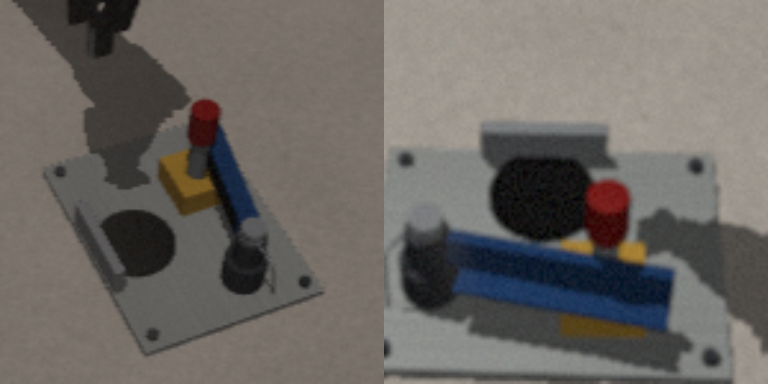

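The pin stands upright in the hole at knob (205,120) in the scene crop, with its top at 0.130 m, which is fully home. The arm rests against it and the robot is clear.

```bash
python3 -c "
from h import *
print(job_done())"
```

```text
the job is handed in; nothing more can be done
None
```

The job is handed in: the red-knobbed pin is home and upright in the yellow block, the blue arm rests open against it, and the gripper has let go of everything.

- **What I did:** I took the pin from its rack, swung the arm round with its shank and lowered it until it bottomed, with about 13 N upward on the tool. Then I let go.
- **What went wrong and was mended:** after release the pin leaned about 11.5° towards the seat, the limit of the hole's play. I nudged the knob upright with closed fingertips at about 2 N and backed off slowly. It stayed upright.
- **Last checks at about 15 s:**
  - The knob's top is at z = 0.130 m, the height expected with the pin fully home.
  - The knob's centre is at about (0.491, 0.190), against the hole at (0.492, 0.190), and its side reads vertical to within about 2 mm.
  - The tool is well clear and the contact force is about zero.
- **Less certain:** I did not get a precise reading of the arm's angle. A rough one from the side view is about 0.60 rad, slightly under the stated 0.64. The pictures show the arm open against the pin.

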